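# Eject a cast lid from its mould and lay it on the finishing tray

## Task

Push the red ejector knob on the blue mould fully down, keep it down while you turn it clockwise until its yellow dog has passed under the yellow keeper, and turn on until the cast lid is lifted out of its cavity as far as the ejector goes, then take the lid out and lay it gently, same side up, in the middle of the green pad in the wooden tray, square with the pad (either way round). Leave the other castings in the tray and everything else on the bench where they are, and let go of the lid.

Things in the scene. Friction and masses are not known exactly. Their poses are not given: they have to be found in the camera images.
- mould: Blue block, fixed, 195 (x) x 150 (y) x 40 mm high, left or right of the tray. Origin: centre of underside, on the bench. Cavity (88 x 48 mm, floor at z = 22 mm) centred at x -45, y 0 mm, length along x; knob axis at x +55, y 0. Two steel pillars, 12 mm across, stand 40 mm above the top at (x, y) = (-95, -58) and (5, 58) mm.
- lid: Cast aluminium box lid, about 180 g, 84 (x) x 44 (y) x 18 mm (z), notched corners (last 14 mm at each end 28 mm wide). Origin: centre of underside. Starts in the mould's cavity (2 mm gap), axes along the mould's, top flush: not grippable. Ejected, it stands 12 mm proud: pinch its 44 mm width at mid length, tips just above the mould's top, opening about 60 mm.
- knob_top (a point): Centre of the red knob's top, on its axis, 94 mm above the bench when up. Frame turns with the knob; z up. The grip is an upright bar 44 mm long (x), 12 mm thick (y), reaching 32 mm down to a round black skirt. Pinch it across the 12 mm with the tips about 18 mm below the top: the fixed yellow keeper beside it has its top 30 mm below the raised knob's top.
- knob (a joint): Turn of the knob, rad: grows clockwise from above, stops at 0 and 2.5; starts at 0 to 0.12 with the bar along the mould's x at 0. Its yellow dog meets the yellow keeper at about 0.2 and passes under it only while pressed down 8 mm or more; past 0.85 the knob may come up (then no way back). Needs about 0.05 N m, stays where left; regrasp as the wrist needs.
- plunger (a joint): How far the knob is pressed down, m: 0 up, 0.009 fully down. A spring returns it: about 2.3 N at the top, 6.3 N fully down.
- ejector (a joint): Rise of the ejector plate under the lid, m: always 0.005 x the knob's turn; 0.012 or a little more is full ejection.
- tray: Wooden tray, fixed, 144 (x) x 274 (y) mm, board 8 mm thick, with three bays side by side along y (centres at y = -88, 0, +88 mm), parted by strips 8 mm wide whose tops are 14 mm above the bench. Origin: centre of the underside.
- pad: Green pad fixed in the one free bay (any of the three), 104 (x) x 64 (y) x 3 mm; its top is 11 mm above the bench. Origin: centre of its underside (8 mm above the bench); length along the tray's x.
- cast1: Finished casting like the lid (84 x 44 x 18 mm), loose in another bay, standing 8 to 26 mm above the bench, length along the tray's x. Origin: centre of underside. Leave alone.
- cast2: As cast1, in the third bay. Leave alone.
- vase1: Painted ceramic vase, 90 mm tall, 63 mm across, loose, standing beyond the mould. Origin: centre of underside. Leave alone.
- vase2: Painted ceramic vase with a metal shoulder, 90 mm tall, 63 mm across, loose, beyond the tray. Leave alone.
- cup: Painted ceramic cup, 70 mm tall, 62 mm across, loose, close beside the mould, on its -y side. Leave alone.
- bottle: Amber bottle, 170 mm tall, 56 mm across, loose, beyond the tray. Leave alone.
- driver: Screwdriver, about 180 mm long, lying on the bench at the side. Leave alone.
- brush: Hand brush, about 180 mm long, lying on the bench at the side. Leave alone.
Things that resemble listed ones, but are neither listed nor needed, are in the scene too. Several things have the shape of the mould; the one meant has the colours described above. Leave any black look-alike of the lid alone.

How it is judged (in metres and radians):
On the way, in this order (a step that is already met when the one before it is completed fails the run):
1. the knob has been pushed, turned and has raised the lid in its cavity: ejector up by more than 11 mm (value of joint ejector above 0.011 m and z of lid in the frame of mould above 0.03 m), for 0.2 s.
2. the lid is clear above the mould: its underside at least 10 mm above the mould's top face (z of lid in the frame of mould above 0.05 m), for 0.1 s.
At the end, for the whole second after the job is handed in: The lid lies at rest, same side up and flat (within 0.08 rad), on the green pad: its centre within 12 mm of the pad's centre along each of the pad's sides, its length along the pad's within 0.18 rad (either way round) (x of lid in the frame of pad between -0.012 and 0.012 m and y of lid in the frame of pad between -0.012 and 0.012 m and z of lid in the frame of pad between -0.002 and 0.007 m and angle between the x axis of lid and the x axis of pad, either way round below 0.18 rad and angle between lid's own z axis and vertical below 0.08 rad and linear speed of lid below 0.02 m/s); the robot touches nothing.
It fails at once if the knob is forced past its keeper without being held down: turned to between 0.42 and 0.70 rad while pressed less than 5 mm (value of joint knob between 0.42 and 0.7 rad and value of joint plunger below 0.005 m).
It fails at once if a casting already in the tray is shifted by more than 15 mm (distance of any of cast1, cast2 from where it was at the start of the episode above 0.015 m).
It fails at once if another thing on the bench is shifted by more than 30 mm (distance of any of vase1, vase2, cup, bottle, driver, brush from where it was at the start of the episode above 0.03 m).
It fails at once if the lid is dropped or slammed on the tray: faster than 0.45 m/s within 40 mm of the pad's level and 150 mm of its centre (linear speed of lid above 0.45 m/s and z of lid in the frame of pad below 0.04 m and horizontal distance between lid and pad below 0.15 m).
It also fails if it takes over 72 s, if anything falls off the work surface, if the arm or the gripper's body presses on something with over 40 N, if the wrist force passes 120 N, or if a joint passes its speed limit or range.

## Robot

A 6-joint arm with a two-finger parallel gripper is mounted at the origin on the work surface. World frame = base frame: x ahead of the robot, y to its left, z up, the work surface at z = 0. Lengths are in mm, angles in rad, forces in N, time in s.
With the tool pointing down it reaches from about 275 to 750 mm from the base axis. Payload 10.2 kg.
Tool frame: the origin (TCP) lies midway between the tips of the shut fingers; the grasp point (between the pads) lies grasp_offset behind it (grasp_offset is the distance from the TCP to the grasp point, in mm); x points along the fingers, z is the direction in which the jaws open and shut, and the axes are right-handed (so a half turn about x gives the same grasp; the last joint's range is limited). The gripper opens to 85 mm and grips with 20 to 120 N. Pads are 22 mm wide; open, the fingers measure 114 mm over their backs; the gripper's body (76 mm by 85 mm) begins 54 mm behind the grasp point. The pads swing forward as they close: fully open they stand 13 mm farther back than shut.
Start: joints at [-1.344, 0.313, 1.498, -0, 1.331, -0.223], TCP at [228.251, -472.792, 231.294] pointing down, gripper open.
Joint ranges: [-2.94, 2.94], [-0.97, 2.17], [0.19, 2.56], [-1.23, 4.37], [0.02, 3.11], [-2.88, 2.88]. Speed limits (rad/s): [2.39, 2.39, 3.01, 3.14, 3.14, 3.14].

## Interface

Orientations are given as a unit quaternion [w, x, y, z].
In Python, from rig import sense, capture, calibration, finish_job, grasp_offset gives the robot as it stands.
- The arm moves only by the shell command python3 -m jog 'ROWS' [FORCE]. ROWS is JSON, a list of rows, each an object with "linear": the shift along the tool's x, y, z scaled (see below), a list of three; "rotation": the turn, a rotation vector about the tool's x, y, z scaled (see below), a list of three; "grip": the finger opening in mm, from 0 to 85.4. A call has 1 to 20 rows; each row is the pose to reach, as a shift and turn from the pose measured when the call began, along the tool's axes at that moment; what a row does not reach only later rows make up. The controller multiplies each number of a shift by 0.3 m and each number of a turn by 0.5 rad. A row lasts 1/12 s, in which the tool goes at most 41.7 mm and 7.16 degrees, less where a joint would pass 70% of its speed; a pose out of reach is approached as far as the arm can. A call with a number of a shift or a turn outside -1 to 1 is refused whole. A call with a gripper value outside its range is refused whole. The fingers move at their own pace and stop on an object; FORCE is the grip in N (left out, the last holds). Time passes only in rows, so rows that repeat a pose let the fingers close. It gives the time, the measured TCP pose, the force and the opening at its end, in the units of the state.
- sense(): the state, without advancing time (a new reading comes with each control period).
- capture(name): name is "scene" or "top" or "wrist"; returns (picture, depth): 480x640x3 uint8, red, green, blue; 480x640 float32, mm along the optical axis (not along the pixel's ray), 0 where there is no reading.
- calibration(name): a dict with "intrinsics" (3x3 intrinsics, pixels), "world_from_camera" (4x4, takes a point from camera to world coordinates). Camera axes: x right, y up, looking along -z (the intrinsics and any distortion apply to the point x, -y, -z); pixel columns grow to the right and rows downward; lengths in mm; the calibration is good to about 2 mm. A picture is of the moment at which its call begins: read the wrist's pose just before it. calibration takes no time and is no camera call; for the wrist camera it gives the pose at the moment of the call.
- finish_job(): hands the job in, once; it reports no verdict.
The state is a dict: "time_s": time; "joints": joint angles; "dq": joint speeds; "tau": joint torques, N m; "eef_pos": TCP position; "ee_rot": TCP orientation; "force": force on the tool from outside, world axes, zero at the start; "wrist_torque": the same for the moment, N m; "grip_width": opening from 0.0 (shut) to 1.0 (fully open).
Only numpy, scipy, OpenCV 4.12 (cv2) and the standard library are available. Lean on these libraries where they do the work, as an engineer would, in place of code of your own. Each camera call takes 0.05 s, during which the arm holds its last target.

## Working session

There is one attempt and no reset: what is moved stays moved. The work goes in short steps, Python scripts to look and compute and a shell command to move; the robot and the scene stay as the last step left them, time stands still between calls to the robot, and variables do not carry over. Pictures are saved under pics/ and viewed, and the job is handed in when it is done.

```bash
mkdir -p pics; ls; python3 - <<'E'
from rig import sense,capture,calibration,grasp_offset
import cv2,numpy as np
print(grasp_offset)
s=sense();print(s)
for n in("scene","top"):
    p,d=capture(n);cv2.imwrite(f"pics/{n}0.png",p[:,:,::-1]);np.savez(f"pics/{n}0.npz",p=p,d=d)
    c=calibration(n);print(n,c)
E
```

```text
pics
18.700000000000003
{'time_s': 0.0, 'joints': array([-1.34435894e+00,  3.13435772e-01,  1.49845125e+00, -3.96547493e-06,
        1.33096886e+00, -2.23373152e-01]), 'dq': array([ 0.00066472, -0.00146418,  0.00051628,  0.00056255,  0.00123975,
       -0.00056915]), 'tau': array([-1.86668825e-03, -4.12272441e+01, -2.59743798e+01, -2.71074186e-04,
        4.15659844e-03,  8.41257474e-06]), 'eef_pos': array([ 228.20940958, -472.52255024,  230.73701376]), 'ee_rot': array([ 0.59859743,  0.37621461,  0.59923194, -0.37558589]), 'force': array([-0.28664617, -0.06145276, -0.36497444]), 'wrist_torque': array([ 0.01564307,  0.01552869, -0.0345405 ]), 'grip_width': 0.99718627666394}
scene {'intrinsics': array([[557.6996027 ,   0.        , 327.72673028],
       [  0.        , 557.6996027 , 244.7298423 ],
       [  0.        ,   0.        ,   1.        ]]), 'world_from_camera': array([[ 1.47009492e-01, -8.12802863e-01,  5.63684056e-01,
         1.06684991e+03],
       [ 9.89078789e-01,  1.14715631e-01, -9.25390314e-02,
        -1.12956891e+02],
       [ 1.05526175e-02,  5.71132060e-01,  8.20790359e-01,
         9.91437754e+02],
       [ 0.00000000e+00,  0.00000000e+00,  0.00000000e+00,
         1.00000000e+00]])}
top {'intrinsics': array([[508.0431281 ,   0.        , 320.60242483],
       [  0.        , 508.0431281 , 241.81150813],
       [  0.        ,   0.        ,   1.        ]]), 'world_from_camera': array([[ 1.17236234e-02,  9.99336594e-01, -3.44808307e-02,
         3.99367089e+02],
       [-9.99929927e-01,  1.17732860e-02,  1.23760514e-03,
        -1.75460492e+01],
       [ 1.64273679e-03,  3.44639053e-02,  9.99404593e-01,
         1.35863086e+03],
       [ 0.00000000e+00,  0.00000000e+00,  0.00000000e+00,
         1.00000000e+00]])}
```

View pics/scene0.png

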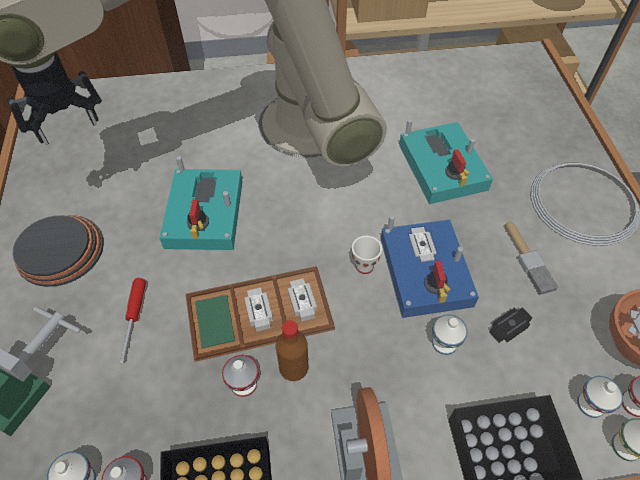

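View pics/top0.png

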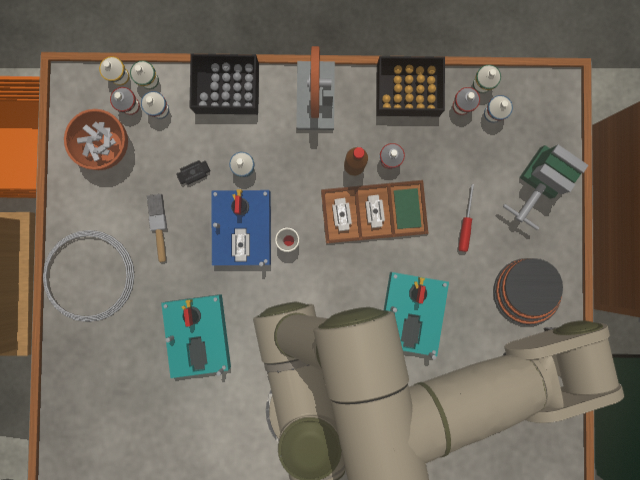

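Blue mould is at top pixel (241,230). The look-alikes are teal moulds at (196,337) and (416,315), both holding black lids, plus a loose black lid at (193,172). Other light lids are the castings in the tray, at (342,213) and (376,211). The free pad is the green one at (408,210). I choose the blue mould with the bright lid at (240,245). Next I measure it and crop close.

```bash
cat > h.py <<'E'
import numpy as np,cv2
from rig import sense,capture,calibration
def ray(c,uv):
    K=c["intrinsics"];T=c["world_from_camera"]
    d=np.array([(uv[0]-K[0,2])/K[0,0],-(uv[1]-K[1,2])/K[1,1],-1.0])
    return T[:3,3],T[:3,:3]@d
def onz(c,uv,z):
    o,d=ray(c,uv);return o+d*(z-o[2])/d[2]
def rect(c,mask,z):
    cs,_=cv2.findContours(mask.astype(np.uint8),cv2.RETR_EXTERNAL,cv2.CHAIN_APPROX_NONE)
    k=max(cs,key=cv2.contourArea)[:,0,:]
    pts=np.array([onz(c,p,z)[:2] for p in k],np.float32)
    return cv2.minAreaRect(pts),cv2.boundingRect(k)
E
python3 - <<'E'
from h import *
for n in("top","scene"):
    f=np.load(f"pics/{n}0.npz");p=f["p"];d=f["d"];c=calibration(n)
    h=cv2.cvtColor(p,cv2.COLOR_RGB2HSV);H,S,V=[h[:,:,i].astype(int) for i in range(3)]
    m=(H>104)&(H<125)&(S>120)&(V>50)
    m=cv2.morphologyEx(m.astype(np.uint8),cv2.MORPH_CLOSE,np.ones((5,5)))
    print(n,"mould z40",rect(c,m,40))
    g=(H>50)&(H<85)&(S>60)&(V<140)
    if n=="top":
        g[:,:330]=0;g[:,470:]=0;g[260:]=0;g[:170]=0
    else: g[:, :180]=0; g[:270]=0;g[370:]=0;g[:,250:]=0
    print("pad z11",rect(c,g,11))
    r=((H<6)|(H>174))&(S>150)&(V>80)
    if n=="top": r[:,:205]=0;r[:,268:]=0;r[265:]=0;r[:185]=0
    else: r[:,:420]=0;r[:,460:]=0;r[305:]=0;r[:255]=0
    print("red z94",rect(c,r,94))
    y=(H>20)&(H<33)&(S>150)&(V>100)
    if n=="top": y[:,:205]=0;y[:,268:]=0;y[265:]=0;y[:185]=0
    else: y[:,:420]=0;y[:,470:]=0;y[310:]=0;y[:250]=0
    print("yel z60",rect(c,y,60))
    bx=(200,180,90,100) if n=="top" else (370,205,120,120)
    x,yy,w,hh=bx
    a=cv2.resize(p[yy:yy+hh,x:x+w],None,fx=5,fy=5,interpolation=cv2.INTER_CUBIC)
    cv2.imwrite(f"pics/crop_{n}.png",a[:600,:,::-1])
E
```

```text
top mould z40 (((479.9450378417969, 189.5343017578125), (190.867431640625, 147.86956787109375), 1.0936979055404663), (212, 191, 58, 74))
pad z11 (((538.335205078125, -248.5771484375), (100.28717803955078, 61.55507278442383), 5.989561557769775), (394, 189, 27, 39))
red z94 (((534.994384765625, 190.6914825439453), (40.09690856933594, 9.987661361694336), 0.9888547658920288), (235, 196, 5, 17))
yel z60 (((561.663330078125, 206.9470977783203), (0.0, 0.0), 0.0), (233, 195, 1, 1))
scene mould z40 (((492.1480712890625, 187.16482543945312), (212.3436279296875, 156.6214599609375), 1.139143705368042), (383, 220, 95, 98))
pad z11 (((540.4415283203125, -248.1207733154297), (103.13427734375, 62.53849411010742), 6.056379318237305), (196, 295, 39, 53))
red z94 (((546.954833984375, 190.55032348632812), (14.560463905334473, 58.16156768798828), 80.01129913330078), (436, 261, 10, 27))
yel z60 (((586.7486572265625, 192.06204223632812), (1.347938060760498, 3.0796959400177), 36.73993682861328), (443, 300, 2, 2))
```

```bash
python3 -c "
import cv2,numpy as np
a=cv2.imread('pics/crop_top.png');b=cv2.imread('pics/crop_scene.png')
a=cv2.resize(a,(360,400));b=cv2.resize(b,(400,400));cv2.imwrite('pics/crops.png',np.hstack([a,b]))"
```

```text
(no output)
```

View pics/crops.png

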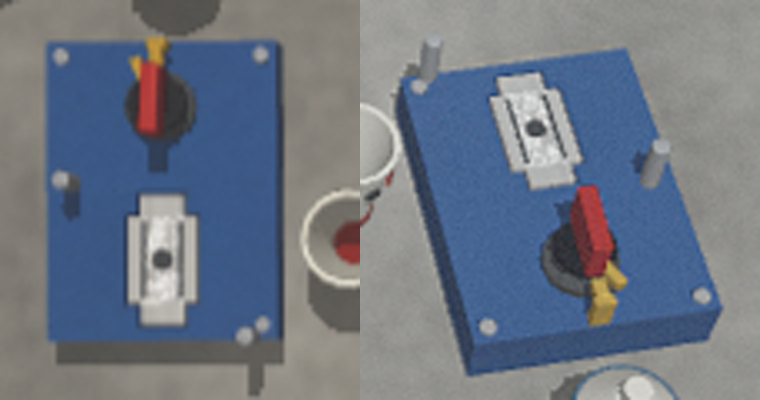

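The crop confirms the choice: blue block, bright lid near the robot, red bar on the +x side with the yellow dog and keeper. Mould centre is (480,189.5) with yaw +0.02. The red bar at (535,190.7) agrees with the mould's (+55,0). Next I work out the tool axes and the first move.

```bash
cat >> h.py <<'E'
from scipy.spatial.transform import Rotation as R
KN=np.array([535.0,190.6]);MY=0.019
def pose():
    s=sense();q=s["ee_rot"];return s,R.from_quat([q[1],q[2],q[3],q[0]]).as_matrix()
def plan(pos,zyaw):
    """shift/turn (scaled) to TCP pos with tool x down, tool z at world yaw zyaw"""
    s,M=pose()
    z=np.array([np.cos(zyaw),np.sin(zyaw),0]);x=np.array([0,0,-1.]);y=np.cross(z,x)
    T=np.column_stack([x,y,z])
    lin=M.T@(np.array(pos)-s["eef_pos"])/300
    rot=R.from_matrix(M.T@T).as_rotvec()/0.5
    print("t",round(s["time_s"],2),"pos",s["eef_pos"].round(1),"zyaw",np.arctan2(M[1,2],M[0,2]).round(4),"tilt",M[:,0].round(3),"j",s["joints"].round(3),"F",s["force"].round(1),"Tq",s["wrist_torque"].round(2),"grip",round(s["grip_width"]*85.4,1))
    print("lin",lin.round(3),"rot",rot.round(3))
E
python3 - <<'E'
from h import *
s,M=pose();print(M.round(3))
plan([535,190.6,130],MY+np.pi/2);plan([535,190.6,130],MY-np.pi/2)
E
```

```text
[[-0.     0.901  0.435]
 [ 0.001  0.435 -0.901]
 [-1.     0.    -0.001]]
t 0.1 pos [ 228.2 -472.5  230.8] zyaw -1.121 tilt [-0.     0.001 -1.   ] j [-1.344  0.313  1.498 -0.     1.331 -0.223] F [-0.2  0.4  0.3] Tq [ 0.02  0.03 -0.02] grip 85.4
lin [ 0.338  1.882 -1.546] rot [-5.422e+00 -0.000e+00 -3.000e-03]
t 0.1 pos [ 228.2 -472.5  230.8] zyaw -1.121 tilt [-0.     0.001 -1.   ] j [-1.344  0.313  1.498 -0.     1.331 -0.223] F [-0.2  0.4  0.3] Tq [ 0.02  0.03 -0.02] grip 85.4
lin [ 0.338  1.882 -1.546] rot [ 0.862 -0.002  0.   ]
```

```bash
python3 - <<'E'
from h import *
a=np.array([228.2,-472.5]);b=KN
for k in range(6):
    t=-1.121+0.4517*k
    d=(b-a)/6; z=np.array([np.cos(t),np.sin(t)]);y=np.array([-np.sin(t),np.cos(t)])
    # tool y = z x x(down)
    yy=np.cross([z[0],z[1],0],[0,0,-1])[:2]
    print(k,(d@yy/300).round(3),(d@z/300).round(3), -0.903)
E
python3 -m jog '[{"linear":[0,0.31,-0.26],"rotation":[-0.9,0,0],"grip":85},{"linear":[0,0.31,-0.26],"rotation":[-0.9,0,0],"grip":50},{"linear":[0,0.31,-0.26],"rotation":[-0.9,0,0],"grip":50},{"linear":[0,0.31,-0.26],"rotation":[-0.9,0,0],"grip":50},{"linear":[0,0.31,-0.26],"rotation":[-0.9,0,0],"grip":50}]' 40
```

```text
0 0.314 -0.258 -0.903
1 0.395 -0.095 -0.903
2 0.396 0.087 -0.903
3 0.319 0.251 -0.903
4 0.177 0.365 -0.903
5 -0.0 0.406 -0.903
time_s: 0.52
eef_pos: [278.7, -360.6, 231.1]
ee_rot: [0.668, 0.231, 0.668, -0.231]
force: [0.4, 0.5, 0.6]
grip_width: 0.586
```

```bash
python3 -m jog '[{"linear":[0,0.39,-0.09],"rotation":[-0.9,0,0],"grip":50},{"linear":[0,0.39,-0.09],"rotation":[-0.9,0,0],"grip":50},{"linear":[0,0.39,-0.09],"rotation":[-0.9,0,0],"grip":50},{"linear":[0,0.39,-0.09],"rotation":[-0.9,0,0],"grip":50},{"linear":[0,0.39,-0.09],"rotation":[-0.9,0,0],"grip":50}]'
python3 -m jog '[{"linear":[0,0.4,0.09],"rotation":[-0.9,0,0],"grip":50},{"linear":[0,0.4,0.09],"rotation":[-0.9,0,0],"grip":50},{"linear":[0,0.4,0.09],"rotation":[-0.9,0,0],"grip":50},{"linear":[0,0.4,0.09],"rotation":[-0.9,0,0],"grip":50},{"linear":[0,0.4,0.09],"rotation":[-0.9,0,0],"grip":50}]'
python3 -m jog '[{"linear":[0,0.32,0.25],"rotation":[-0.9,0,0],"grip":50},{"linear":[0,0.32,0.25],"rotation":[-0.9,0,0],"grip":50},{"linear":[0,0.32,0.25],"rotation":[-0.9,0,0],"grip":50},{"linear":[0,0.32,0.25],"rotation":[-0.9,0,0],"grip":50},{"linear":[0,0.32,0.25],"rotation":[-0.9,0,0],"grip":50}]'
python3 -m jog '[{"linear":[0,0.18,0.36],"rotation":[-0.9,0,0],"grip":50},{"linear":[0,0.18,0.36],"rotation":[-0.9,0,0],"grip":50},{"linear":[0,0.18,0.36],"rotation":[-0.9,0,0],"grip":50},{"linear":[0,0.18,0.36],"rotation":[-0.9,0,0],"grip":50},{"linear":[0,0.18,0.36],"rotation":[-0.9,0,0],"grip":50}]'
python3 - <<'E'
from h import *
plan([535,190.6,150],MY+np.pi/2)
E
```

```text
time_s: 0.93
eef_pos: [330.2, -251.5, 231.2]
ee_rot: [0.703, 0.076, 0.703, -0.075]
force: [0.3, -0.0, -0.5]
grip_width: 0.584
time_s: 1.35
eef_pos: [382.5, -139.8, 231.1]
ee_rot: [0.702, -0.083, 0.702, 0.084]
force: [0.1, -1.0, 0.2]
grip_width: 0.59
time_s: 1.77
eef_pos: [433.4, -29.5, 230.8]
ee_rot: [0.666, -0.237, 0.666, 0.237]
force: [-0.9, -1.4, 0.2]
grip_width: 0.584
time_s: 2.18
eef_pos: [483.6, 79.4, 230.2]
ee_rot: [0.597, -0.378, 0.598, 0.379]
force: [-0.0, -0.7, 0.6]
grip_width: 0.585
t 2.18 pos [483.6  79.4 230.2] zyaw 1.1299 tilt [-0.002 -0.    -1.   ] j [-0.077  0.238  1.599 -0.     1.306 -1.206] F [-0.  -0.7  0.6] Tq [-0.1  -0.04 -0.02] grip 49.9
lin [0.267 0.003 0.409] rot [-0.92  -0.001 -0.004]
```

```bash
python3 -m jog '[{"linear":[0.1,0,0.41],"rotation":[-0.92,0,0],"grip":50},{"linear":[0.1,0,0.41],"rotation":[-0.92,0,0],"grip":50},{"linear":[0.1,0,0.41],"rotation":[-0.92,0,0],"grip":50},{"linear":[0.1,0,0.41],"rotation":[-0.92,0,0],"grip":50},{"linear":[0.1,0,0.41],"rotation":[-0.92,0,0],"grip":50},{"linear":[0.1,0,0.41],"rotation":[-0.92,0,0],"grip":50}]'
python3 - <<'E'
from h import *
plan([535,190.6,150],MY+np.pi/2)
p,d=capture("wrist");c=calibration("wrist");np.savez("pics/w1.npz",p=p,d=d,K=c["intrinsics"],T=c["world_from_camera"])
cv2.imwrite("pics/w1.png",p[:,:,::-1])
E
```

```text
time_s: 2.68
eef_pos: [536.6, 188.1, 200.0]
ee_rot: [0.497, -0.502, 0.499, 0.503]
force: [-0.0, 0.5, -1.1]
grip_width: 0.588
t 2.68 pos [536.6 188.1 200. ] zyaw 1.5797 tilt [-0.002 -0.001 -1.   ] j [ 1.310e-01  4.340e-01  1.408e+00 -1.000e-03  1.302e+00 -1.448e+00] F [-0.   0.5 -1.1] Tq [ 0.01  0.01 -0.02] grip 50.2
lin [0.167 0.005 0.008] rot [-0.02  -0.002 -0.005]
```

View pics/w1.png

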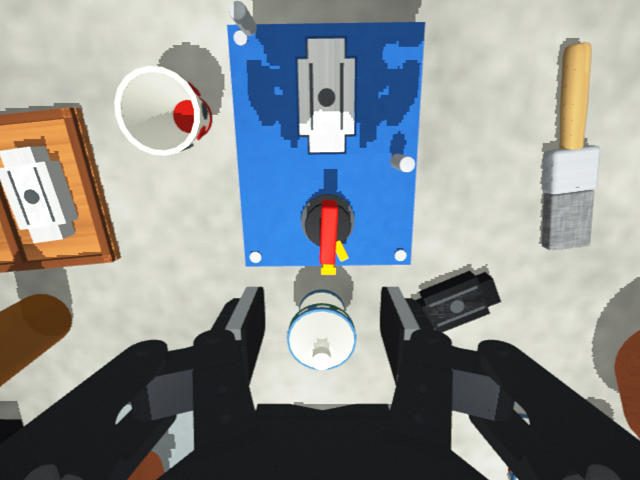

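Wrist view: knob bar at (328,235), dog at (340,250), keeper at (328,270), lid at (326,95) and a vase at (321,338). I check the knob and lid positions from this picture.

```bash
python3 - <<'E'
from h import *
f=np.load("pics/w1.npz");p=f["p"];d=f["d"];c=dict(intrinsics=f["K"],world_from_camera=f["T"])
print(c["world_from_camera"].round(2))
h=cv2.cvtColor(p,cv2.COLOR_RGB2HSV);H,S,V=[h[:,:,i].astype(int) for i in range(3)]
r=((H<6)|(H>174))&(S>150)&(V>80);r[:,:290]=0;r[:,360:]=0;r[:180]=0;r[290:]=0
print("red94",rect(c,r,94)); print("depth red",[ (y,float(d[y,328])) for y in (205,215,225,235,245,255)])
# top face: points whose 3D height ~94
vs,us=np.where(r); pts=[]
for u,v in zip(us,vs):
    o,dr=ray(c,(u,v)); pts.append(o+dr*d[v,u])
pts=np.array(pts);t=pts[:,2]>88;print("z range",pts[:,2].min(),pts[:,2].max(),"top n",t.sum(),cv2.minAreaRect(pts[t][:,:2].astype(np.float32)))
g=(S<60)&(V>110);g[:,:285]=0;g[:,370:]=0;g[:30]=0;g[170:]=0
print("lid z40",rect(c,g,40))
vs,us=np.where(g);P=np.array([np.add(ray(c,(u,v))[0],ray(c,(u,v))[1]*d[v,u]) for u,v in zip(us,vs)]);print("lid depth z med",np.median(P[:,2]))
m=(H>100)&(H<125)&(S>120);m=cv2.morphologyEx(m.astype(np.uint8),cv2.MORPH_CLOSE,np.ones((9,9)));print("mould",rect(c,m,40))
E
```

```text
[[-1.0000e-02 -9.6000e-01 -2.8000e-01  4.6595e+02]
 [ 1.0000e+00 -1.0000e-02 -0.0000e+00  1.8636e+02]
 [-0.0000e+00 -2.8000e-01  9.6000e-01  3.4268e+02]
 [ 0.0000e+00  0.0000e+00  0.0000e+00  1.0000e+00]]
red94 (((533.5185546875, 191.1487579345703), (12.403491020202637, 47.723472595214844), 87.9908447265625), (320, 200, 19, 64))
depth red [(205, 258.96966552734375), (215, 252.6328887939453), (225, 256.18865966796875), (235, 259.2430725097656), (245, 259.49053955078125), (255, 262.5657958984375)]
z range 45.79072131609934 342.6754850956935 top n 911 ((511.919189453125, 191.9123077392578), (12.395790100097656, 91.76951599121094), 89.19808959960938)
lid z40 (((436.98065185546875, 188.8177490234375), (84.61363220214844, 44.58855056762695), 1.205005407333374), (297, 38, 58, 115))
lid depth z med 40.11395637433469
mould (((481.736328125, 189.86627197265625), (194.69448852539062, 149.2603759765625), 1.2718504667282104), (227, 22, 198, 244))
```

```bash
python3 - <<'E'
from h import *
plan([535.5,190.8,76],np.pi/2-0.03)
E

```

```text
t 2.73 pos [536.5 188.2 200.5] zyaw 1.5805 tilt [-0.002 -0.001 -1.   ] j [ 0.132  0.433  1.408 -0.     1.302 -1.449] F [-0.2 -0.2  0.4] Tq [0.04 0.04 0.02] grip 50.3
lin [0.415 0.003 0.009] rot [ 0.079 -0.001 -0.003]
```

```bash
python3 -m jog '[{"linear":[0.1,0.003,0.009],"rotation":[0.08,0,0],"grip":50},{"linear":[0.2,0.003,0.009],"rotation":[0.08,0,0],"grip":50},{"linear":[0.3,0.003,0.009],"rotation":[0.08,0,0],"grip":50},{"linear":[0.38,0.003,0.009],"rotation":[0.08,0,0],"grip":50},{"linear":[0.415,0.003,0.009],"rotation":[0.08,0,0],"grip":50},{"linear":[0.415,0.003,0.009],"rotation":[0.08,0,0],"grip":50},{"linear":[0.415,0.003,0.009],"rotation":[0.08,0,0],"grip":50},{"linear":[0.415,0.003,0.009],"rotation":[0.08,0,0],"grip":50}]'
python3 - <<'E'
from h import *
plan([535.5,190.8,76],np.pi/2-0.03)
p,d=capture("wrist");c=calibration("wrist");np.savez("pics/w2.npz",p=p,d=d,K=c["intrinsics"],T=c["world_from_camera"])
cv2.imwrite("pics/w2.png",p[:,:,::-1])
E
```

```text
time_s: 3.4
eef_pos: [536.5, 190.4, 78.0]
ee_rot: [0.508, -0.492, 0.508, 0.491]
force: [0.7, -0.3, 0.9]
grip_width: 0.585
t 3.4 pos [536.5 190.4  78. ] zyaw 1.5385 tilt [ 0.002 -0.    -1.   ] j [ 1.350e-01  5.680e-01  1.543e+00 -1.000e-03  1.029e+00 -1.403e+00] F [ 0.7 -0.3  0.9] Tq [0.   0.01 0.05] grip 50.0
lin [0.007 0.003 0.001] rot [-0.005 -0.     0.003]
```

View pics/w2.png

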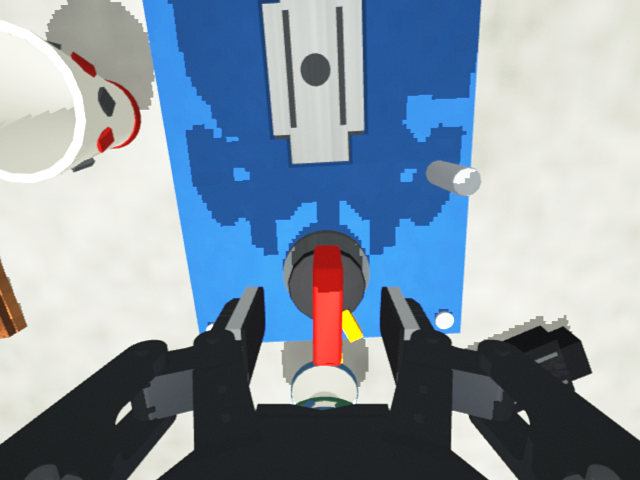

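Bar top at (327,300) lies between the fingers, whose inner faces are at columns 263 and 382. I close on it.

```bash
python3 -m jog '[{"linear":[0.007,0.003,0.001],"rotation":[0,0,0],"grip":30},{"linear":[0.007,0.003,0.001],"rotation":[0,0,0],"grip":15},{"linear":[0.007,0.003,0.001],"rotation":[0,0,0],"grip":5},{"linear":[0.007,0.003,0.001],"rotation":[0,0,0],"grip":5},{"linear":[0.007,0.003,0.001],"rotation":[0,0,0],"grip":5},{"linear":[0.007,0.003,0.001],"rotation":[0,0,0],"grip":5},{"linear":[0.007,0.003,0.001],"rotation":[0,0,0],"grip":5},{"linear":[0.007,0.003,0.001],"rotation":[0,0,0],"grip":5}]' 70
python3 - <<'E'
from h import *
plan([535.5,190.8,66],np.pi/2-0.03)
E
```

```text
time_s: 4.12
eef_pos: [535.8, 191.9, 76.4]
ee_rot: [0.509, -0.492, 0.507, 0.492]
force: [0.9, 5.7, 1.9]
grip_width: 0.121
t 4.12 pos [535.8 191.9  76.4] zyaw 1.539 tilt [ 0.003  0.002 -1.   ] j [ 1.380e-01  5.690e-01  1.547e+00  1.000e-03  1.023e+00 -1.402e+00] F [0.9 5.7 1.9] Tq [ 0.84 -0.   -0.03] grip 10.3
lin [ 0.035  0.001 -0.004] rot [-0.004  0.003  0.006]
```

```bash
python3 -m jog '[{"linear":[0.01,0,0.001],"rotation":[0,0,0],"grip":5},{"linear":[0.02,0,0.001],"rotation":[0,0,0],"grip":5},{"linear":[0.03,0,0.001],"rotation":[0,0,0],"grip":5},{"linear":[0.034,0,0.001],"rotation":[0,0,0],"grip":5},{"linear":[0.034,0,0.001],"rotation":[0,0,0],"grip":5},{"linear":[0.034,0,0.001],"rotation":[0,0,0],"grip":5}]'
python3 - <<'E'
from h import *
plan([535.5,190.8,66],np.pi/2-0.03)
p,d=capture("scene");c=calibration("scene");a=p[230:320,380:480];cv2.imwrite("pics/s1.png",cv2.resize(a,None,fx=5,fy=5,interpolation=cv2.INTER_CUBIC)[:,:,::-1])
E
```

```text
time_s: 4.62
eef_pos: [535.9, 192.2, 67.6]
ee_rot: [0.509, -0.493, 0.507, 0.492]
force: [-6.5, -0.6, 16.6]
grip_width: 0.116
t 4.62 pos [535.9 192.2  67.6] zyaw 1.5391 tilt [ 0.004  0.001 -1.   ] j [ 1.380e-01  5.820e-01  1.552e+00  1.000e-03  1.004e+00 -1.401e+00] F [-6.5 -0.6 16.6] Tq [-0.46  1.34 -0.03] grip 9.9
lin [ 0.005  0.001 -0.005] rot [-0.003  0.003  0.007]
```

View pics/s1.png

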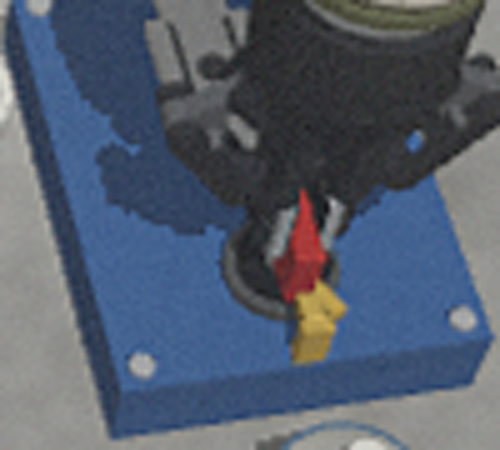

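Pressed: 8.8 mm travel and 16.6 N, more than the spring's 6.3 N, so the knob is on its stop. I turn it while keeping the push.

```bash
python3 -m jog '[{"linear":[0.005,0,0],"rotation":[0.1,0,0],"grip":5},{"linear":[0.005,0,0],"rotation":[0.2,0,0],"grip":5},{"linear":[0.005,0,0],"rotation":[0.3,0,0],"grip":5},{"linear":[0.005,0,0],"rotation":[0.4,0,0],"grip":5},{"linear":[0.005,0,0],"rotation":[0.5,0,0],"grip":5},{"linear":[0.005,0,0],"rotation":[0.5,0,0],"grip":5}]'
python3 - <<'E'
from h import *
plan([535.5,190.8,66],np.pi/2-0.03)
E
```

```text
time_s: 5.17
eef_pos: [535.9, 192.3, 67.6]
ee_rot: [0.567, -0.425, 0.564, 0.424]
force: [-7.5, -1.4, 18.3]
grip_width: 0.116
t 5.17 pos [535.9 192.3  67.6] zyaw 1.2868 tilt [ 0.004  0.001 -1.   ] j [ 1.380e-01  5.810e-01  1.553e+00  1.000e-03  1.003e+00 -1.149e+00] F [-7.5 -1.4 18.3] Tq [-0.37  1.52 -0.04] grip 9.9
lin [ 0.005 -0.    -0.005] rot [-0.508  0.004  0.007]
```

```bash
python3 -m jog '[{"linear":[0.005,0,0],"rotation":[0.15,0,0],"grip":5},{"linear":[0.005,0,0],"rotation":[0.3,0,0],"grip":5},{"linear":[0.005,0,0],"rotation":[0.45,0,0],"grip":5},{"linear":[0.005,0,0],"rotation":[0.6,0,0],"grip":5},{"linear":[0.005,0,0],"rotation":[0.7,0,0],"grip":5},{"linear":[0.005,0,0],"rotation":[0.7,0,0],"grip":5}]'
python3 - <<'E'
from h import *
plan([535.5,190.8,66],np.pi/2-0.03)
p,d=capture("scene");c=calibration("scene");a=p[230:320,380:480];cv2.imwrite("pics/s2.png",cv2.resize(a,None,fx=5,fy=5,interpolation=cv2.INTER_CUBIC)[:,:,::-1])
p,d=capture("wrist");cv2.imwrite("pics/w3.png",p[:,:,::-1])
E
```

```text
time_s: 5.67
eef_pos: [535.9, 192.5, 67.6]
ee_rot: [0.633, -0.319, 0.63, 0.318]
force: [-8.4, -1.2, 18.6]
grip_width: 0.121
t 5.67 pos [535.9 192.5  67.6] zyaw 0.9342 tilt [ 0.004  0.002 -1.   ] j [ 1.390e-01  5.810e-01  1.553e+00  1.000e-03  1.003e+00 -7.960e-01] F [-8.4 -1.2 18.6] Tq [-0.3   1.56 -0.03] grip 10.4
lin [ 0.005 -0.002 -0.005] rot [-1.213  0.006  0.007]
```

View pics/s2.png

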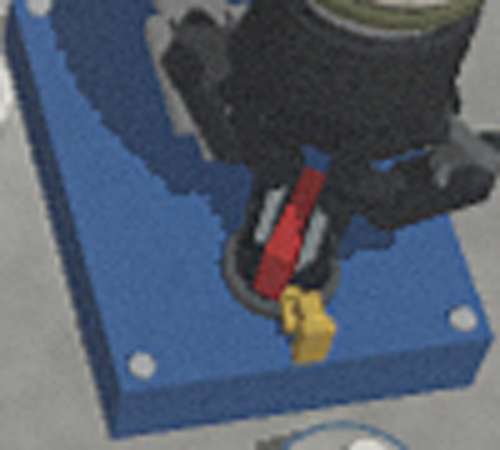

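View pics/w3.png

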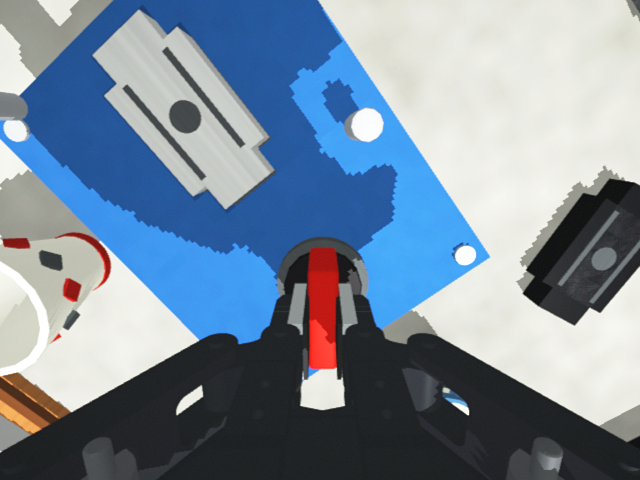

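The bar turns with the fingers and the dog is passing under the keeper, at (305,305)–(310,340) in the crop. I carry on, still pressed.

```bash
python3 -m jog '[{"linear":[0.005,0,0],"rotation":[0.18,0,0],"grip":5},{"linear":[0.005,0,0],"rotation":[0.36,0,0],"grip":5},{"linear":[0.005,0,0],"rotation":[0.54,0,0],"grip":5},{"linear":[0.005,0,0],"rotation":[0.72,0,0],"grip":5},{"linear":[0.005,0,0],"rotation":[0.9,0,0],"grip":5},{"linear":[0.005,0,0],"rotation":[0.9,0,0],"grip":5}]'
python3 -m jog '[{"linear":[0.004,0,0],"rotation":[0.18,0,0],"grip":5},{"linear":[0.004,0,0],"rotation":[0.36,0,0],"grip":5},{"linear":[0.004,0,0],"rotation":[0.54,0,0],"grip":5},{"linear":[0.004,0,0],"rotation":[0.72,0,0],"grip":5},{"linear":[0.004,0,0],"rotation":[0.9,0,0],"grip":5},{"linear":[0.004,0,0],"rotation":[0.9,0,0],"grip":5}]'
python3 - <<'E'
from h import *
plan([535.5,190.8,66],np.pi/2-0.03)
p,d=capture("wrist");cv2.imwrite("pics/w4.png",p[:,:,::-1])
E
```

```text
time_s: 6.27
eef_pos: [535.9, 192.7, 67.5]
ee_rot: [0.688, -0.168, 0.685, 0.169]
force: [-6.9, -0.2, 18.5]
grip_width: 0.123
time_s: 6.77
eef_pos: [536.1, 192.9, 67.6]
ee_rot: [0.709, -0.009, 0.705, 0.01]
force: [-6.3, -0.6, 15.3]
grip_width: 0.12
t 6.77 pos [536.1 192.9  67.6] zyaw 0.0272 tilt [ 0.005  0.002 -1.   ] j [0.139 0.581 1.553 0.002 1.002 0.111] F [-6.3 -0.6 15.3] Tq [-0.09  1.3  -0.07] grip 10.3
lin [ 0.005 -0.007 -0.002] rot [-3.027  0.012  0.005]
```

View pics/w4.png

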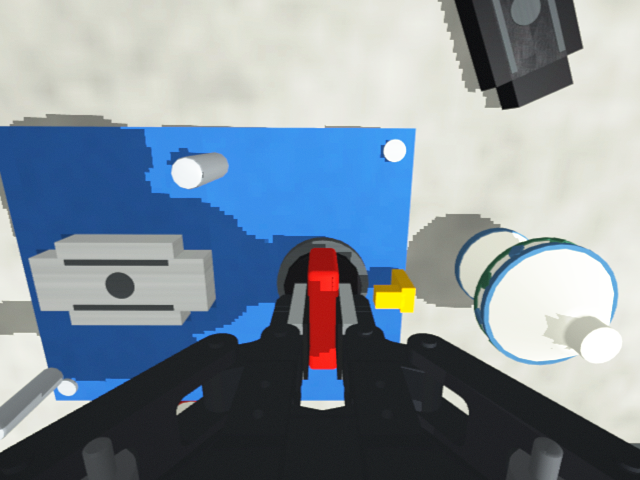

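The lid at (120,280) is rising and the knob stands at about 1.56 rad. I continue to the stop.

```bash
python3 -m jog '[{"linear":[0.003,0,0],"rotation":[0.18,0,0],"grip":5},{"linear":[0.003,0,0],"rotation":[0.36,0,0],"grip":5},{"linear":[0.003,0,0],"rotation":[0.54,0,0],"grip":5},{"linear":[0.003,0,0],"rotation":[0.72,0,0],"grip":5},{"linear":[0.003,0,0],"rotation":[0.9,0,0],"grip":5},{"linear":[0.003,0,0],"rotation":[0.9,0,0],"grip":5}]'
python3 -m jog '[{"linear":[0.003,0,0],"rotation":[0.18,0,0],"grip":5},{"linear":[0.003,0,0],"rotation":[0.36,0,0],"grip":5},{"linear":[0.003,0,0],"rotation":[0.54,0,0],"grip":5},{"linear":[0.003,0,0],"rotation":[0.72,0,0],"grip":5},{"linear":[0.003,0,0],"rotation":[0.86,0,0],"grip":5},{"linear":[0.003,0,0],"rotation":[0.86,0,0],"grip":5}]'
python3 - <<'E'
from h import *
plan([535.5,190.8,66],np.pi/2-0.03)
E
```

```text
time_s: 7.32
eef_pos: [536.2, 193.0, 67.6]
ee_rot: [0.693, 0.15, 0.689, -0.147]
force: [-5.1, -0.9, 12.6]
grip_width: 0.119
time_s: 7.82
eef_pos: [536.4, 193.0, 67.6]
ee_rot: [0.645, 0.296, 0.641, -0.292]
force: [-4.9, -2.0, 12.0]
grip_width: 0.121
t 7.82 pos [536.4 193.   67.6] zyaw -0.858 tilt [ 0.006  0.003 -1.   ] j [0.139 0.581 1.553 0.002 1.001 0.996] F [-4.9 -2.  12. ] Tq [-0.22  0.94 -0.06] grip 10.3
lin [ 0.005 -0.007  0.004] rot [-4.798e+00  1.800e-02 -1.000e-03]
```

```bash
python3 -m jog '[{"linear":[0.002,0,0],"rotation":[0.1,0,0],"grip":5},{"linear":[0.002,0,0],"rotation":[0.16,0,0],"grip":5},{"linear":[0.002,0,0],"rotation":[0.16,0,0],"grip":5},{"linear":[0.002,0,0],"rotation":[0.16,0,0],"grip":5}]'
python3 - <<'E'
from h import *
plan([535.5,190.8,66],np.pi/2-0.03)
E
```

```text
time_s: 8.15
eef_pos: [536.5, 193.0, 67.7]
ee_rot: [0.633, 0.321, 0.629, -0.317]
force: [-3.7, -1.4, 10.6]
grip_width: 0.12
t 8.15 pos [536.5 193.   67.7] zyaw -0.9368 tilt [ 0.007  0.003 -1.   ] j [0.139 0.581 1.553 0.002 1.001 1.075] F [-3.7 -1.4 10.6] Tq [-0.14  0.89  0.61] grip 10.3
lin [ 0.006 -0.007  0.004] rot [-4.955e+00  1.900e-02 -1.000e-03]
```

The stop is reached: wrist torque about z jumped to 0.61 N m. I let the knob up, open, rise, and look.

```bash
python3 -m jog '[{"linear":[-0.01,0,0],"rotation":[-0.1,0,0],"grip":5},{"linear":[-0.02,0,0],"rotation":[-0.1,0,0],"grip":5},{"linear":[-0.03,0,0],"rotation":[-0.1,0,0],"grip":5},{"linear":[-0.03,0,0],"rotation":[-0.1,0,0],"grip":30},{"linear":[-0.03,0,0],"rotation":[-0.1,0,0],"grip":30},{"linear":[-0.03,0,0],"rotation":[-0.1,0,0],"grip":30},{"linear":[-0.1,0,0],"rotation":[-0.1,0,0],"grip":30},{"linear":[-0.2,0,0],"rotation":[-0.1,0,0],"grip":30},{"linear":[-0.3,0,0],"rotation":[-0.1,0,0],"grip":30},{"linear":[-0.3,0,0],"rotation":[-0.1,0,0],"grip":30}]'
python3 - <<'E'
from h import *
plan([436.2,188.8,150],MY-np.pi/2)
p,d=capture("wrist");c=calibration("wrist");np.savez("pics/w5.npz",p=p,d=d,K=c["intrinsics"],T=c["world_from_camera"]);cv2.imwrite("pics/w5.png",p[:,:,::-1])
E
```

```text
time_s: 8.98
eef_pos: [538.2, 193.2, 163.2]
ee_rot: [0.643, 0.307, 0.634, -0.3]
force: [0.5, 0.4, 0.6]
grip_width: 0.353
t 8.98 pos [538.2 193.2 163.2] zyaw -0.8871 tilt [ 0.016  0.004 -1.   ] j [0.139 0.465 1.462 0.002 1.198 1.025] F [0.5 0.4 0.6] Tq [-0.07  0.01  0.08] grip 30.1
lin [ 0.038 -0.274 -0.204] rot [ 1.33   0.004 -0.034]
```

View pics/w5.png

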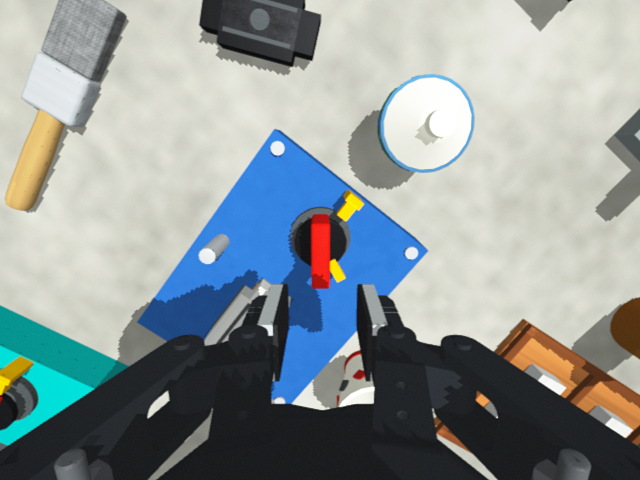

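The knob bar at (320,250) has turned fully and the lid's edge is at (240,310). I go over the lid.

```bash
python3 -m jog '[{"linear":[0.02,-0.14,-0.1],"rotation":[0.7,0.002,-0.02],"grip":60},{"linear":[0.03,-0.27,-0.2],"rotation":[0.7,0.002,-0.034],"grip":60},{"linear":[0.03,-0.27,-0.2],"rotation":[0.7,0.002,-0.034],"grip":60},{"linear":[0.03,-0.27,-0.2],"rotation":[0.7,0.002,-0.034],"grip":60}]'
python3 -m jog '[{"linear":[0,0,0],"rotation":[0.63,0,0],"grip":60},{"linear":[0,0,0],"rotation":[0.63,0,0],"grip":60},{"linear":[0,0,0],"rotation":[0.63,0,0],"grip":60},{"linear":[0,0,0],"rotation":[0.63,0,0],"grip":60}]'
python3 - <<'E'
from h import *
plan([436.2,188.8,100],MY-np.pi/2)
p,d=capture("wrist");c=calibration("wrist");np.savez("pics/w6.npz",p=p,d=d,K=c["intrinsics"],T=c["world_from_camera"]);cv2.imwrite("pics/w6.png",p[:,:,::-1])
E
```

```text
time_s: 9.37
eef_pos: [433.0, 188.4, 148.7]
ee_rot: [0.574, 0.409, 0.576, -0.414]
force: [0.1, 0.5, 0.2]
grip_width: 0.701
time_s: 9.7
eef_pos: [433.3, 188.4, 147.9]
ee_rot: [0.502, 0.494, 0.504, -0.5]
force: [-0.4, 1.1, 0.5]
grip_width: 0.698
t 9.7 pos [433.3 188.4 147.9] zyaw -1.558 tilt [-0.008 -0.005 -1.   ] j [ 0.163  0.291  1.761 -0.004  1.098  1.723] F [-0.4  1.1  0.5] Tq [ 0.01  0.03 -0.01] grip 59.6
lin [ 0.159  0.011 -0.002] rot [-0.012  0.009  0.016]
```

View pics/w6.png

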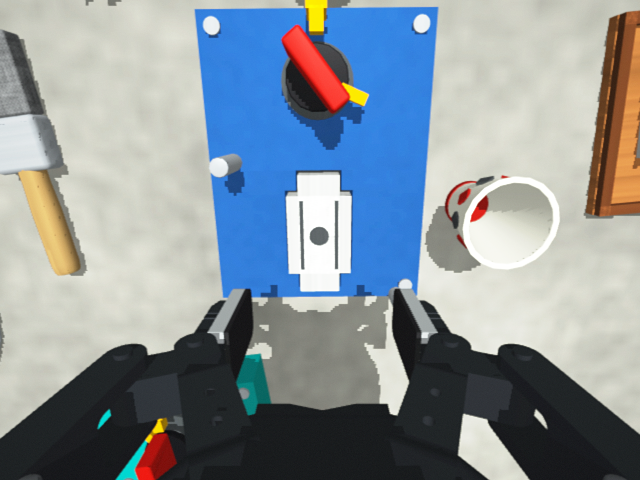

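The lid is at (320,232), proud and bright. I measure its height and centre.

```bash
python3 - <<'E'
from h import *
f=np.load("pics/w6.npz");p=f["p"];d=f["d"];c=dict(intrinsics=f["K"],world_from_camera=f["T"])
h=cv2.cvtColor(p,cv2.COLOR_RGB2HSV);H,S,V=[h[:,:,i].astype(int) for i in range(3)]
g=(S<60)&(V>170);g[:,:270]=0;g[:,365:]=0;g[:160]=0;g[292:]=0
print(rect(c,g,52))
def P(u,v):
    o,r=ray(c,(u,v));return (o+r*d[v,u]).round(1)
print("lid",P(320,205),P(310,240),P(335,262),"mould",P(260,200),P(375,250), "knob",P(315,65))
E
```

```text
(((437.4878234863281, 189.0311279296875), (84.80919647216797, 44.531166076660156), 1.4338631629943848), (286, 173, 66, 118))
lid [458.3 188.4  52. ] [432.8 195.   50.4] [417.2 177.1  51.9] mould [458.6 231.2  39. ] [422.5 147.   39.6] knob [538.  192.1  94. ]
```

```bash
python3 - <<'E'
from h import *
for n,z in(("w6",147.9),("w5",163.2),("w2",78.0)):
    f=np.load(f"pics/{n}.npz");d=f["d"];c=dict(intrinsics=f["K"],world_from_camera=f["T"])
    vs,us=np.mgrid[280:400:2,200:440:2];vs=vs.ravel();us=us.ravel()
    o=c["world_from_camera"][:3,3]
    P=np.array([np.append(o+ray(c,(u,v))[1]*d[v,u],[u,v]) for u,v in zip(us,vs) if 20<d[v,u]<400])
    t=P[(P[:,2]<z+60)&(P[:,2]>z-5)]
    near=t[np.argsort(t[:,2])[:12]]
    print(n,"min rel",(near[:,2]-z).round(1),near[:3].round(0).tolist())
E
```

```text
w6 min rel [3.8 4.4 4.6 4.9 5.2 5.2 5.3 5.3 5.4 5.5 5.5 5.5] [[428.0, 156.0, 152.0, 392.0, 320.0], [436.0, 217.0, 152.0, 252.0, 302.0], [432.0, 217.0, 152.0, 252.0, 310.0]]
w5 min rel [-2.7 -2.6 -2.1 -2.1 -1.8 -1.5 -1.4 -0.7 -0.7 -0.3 -0.2 -0.2] [[531.0, 205.0, 161.0, 288.0, 296.0], [533.0, 207.0, 161.0, 288.0, 290.0], [530.0, 204.0, 161.0, 288.0, 300.0]]
w2 min rel [2.7 2.7 3.  3.  3.1 3.1 3.2 3.3 3.3 3.4 3.8 3.8] [[529.0, 165.0, 81.0, 264.0, 292.0], [541.0, 214.0, 81.0, 380.0, 314.0], [539.0, 214.0, 81.0, 380.0, 310.0]]
```

Tip height above the TCP is about 5 mm at 60 mm opening and 3 mm at 50 mm, so about 2 mm at 44 mm. I aim for TCP z = 40.

```bash
python3 - <<'E'
from h import *
plan([437.3,190.0,42],MY-np.pi/2)
E
python3 -m jog '[{"linear":[0.1,0.013,-0.005],"rotation":[-0.012,0.009,0.016],"grip":60},{"linear":[0.2,0.013,-0.005],"rotation":[-0.012,0.009,0.016],"grip":60},{"linear":[0.28,0.013,-0.005],"rotation":[-0.012,0.009,0.016],"grip":60},{"linear":[0.33,0.013,-0.005],"rotation":[-0.012,0.009,0.016],"grip":60},{"linear":[0.34,0.013,-0.005],"rotation":[-0.012,0.009,0.016],"grip":60},{"linear":[0.34,0.013,-0.005],"rotation":[-0.012,0.009,0.016],"grip":60},{"linear":[0.34,0.013,-0.005],"rotation":[-0.012,0.009,0.016],"grip":60},{"linear":[0.34,0.013,-0.005],"rotation":[-0.012,0.009,0.016],"grip":60}]'
python3 - <<'E'
from h import *
plan([437.3,190.0,40],MY-np.pi/2)
p,d=capture("wrist");cv2.imwrite("pics/w7.png",p[:,:,::-1])
E
```

```text
t 9.75 pos [433.2 188.4 147.9] zyaw -1.5541 tilt [-0.008 -0.005 -1.   ] j [ 0.163  0.291  1.761 -0.004  1.098  1.719] F [ 0.  -0.6  0.2] Tq [ 0.02 -0.02  0.02] grip 60.5
lin [ 0.353  0.016 -0.007] rot [-0.005  0.009  0.016]
time_s: 10.42
eef_pos: [437.1, 189.6, 46.9]
ee_rot: [0.506, 0.495, 0.505, -0.494]
force: [-0.5, 0.2, -1.0]
grip_width: 0.705
t 10.42 pos [437.1 189.6  46.9] zyaw -1.5473 tilt [ 0.002  0.    -1.   ] j [ 0.163  0.451  1.85  -0.     0.839  1.71 ] F [-0.5  0.2 -1. ] Tq [-0.06 -0.02  0.06] grip 60.2
lin [ 0.023  0.001 -0.001] rot [ 0.009 -0.    -0.004]
```

View pics/w7.png

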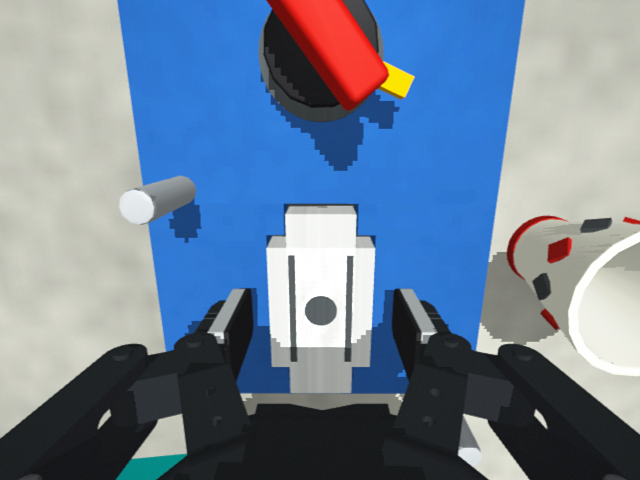

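The lid at column 320 lies between fingers at 252 and 392. I lower 7 mm and close.

```bash
python3 -m jog '[{"linear":[0.012,0.001,0],"rotation":[0.005,0,0],"grip":60},{"linear":[0.024,0.001,0],"rotation":[0.005,0,0],"grip":58},{"linear":[0.024,0.001,0],"rotation":[0.005,0,0],"grip":52},{"linear":[0.024,0.001,0],"rotation":[0.005,0,0],"grip":46},{"linear":[0.024,0.001,0],"rotation":[0.005,0,0],"grip":38},{"linear":[0.024,0.001,0],"rotation":[0.005,0,0],"grip":38},{"linear":[0.024,0.001,0],"rotation":[0.005,0,0],"grip":38},{"linear":[0.024,0.001,0],"rotation":[0.005,0,0],"grip":38}]' 50
python3 - <<'E'
from h import *
plan([437.3,190.0,40],MY-np.pi/2)
E
```

```text
time_s: 11.13
eef_pos: [437.4, 189.6, 39.9]
ee_rot: [0.506, 0.495, 0.505, -0.494]
force: [-0.7, 0.2, 1.7]
grip_width: 0.5
t 11.13 pos [437.4 189.6  39.9] zyaw -1.5499 tilt [ 0.002  0.    -1.   ] j [ 0.163  0.464  1.853 -0.     0.822  1.713] F [-0.7  0.2  1.7] Tq [0.02 0.08 0.05] grip 42.7
lin [-0.    -0.    -0.001] rot [ 0.004 -0.    -0.005]
```

```bash
python3 -m jog '[{"linear":[-0.02,0,0],"rotation":[0,0,0],"grip":38},{"linear":[-0.05,0,0],"rotation":[0,0,0],"grip":38},{"linear":[-0.1,0,0],"rotation":[0,0,0],"grip":38},{"linear":[-0.16,0,0],"rotation":[0,0,0],"grip":38},{"linear":[-0.24,0,0],"rotation":[0,0,0],"grip":38},{"linear":[-0.34,0,0],"rotation":[0,0,0],"grip":38},{"linear":[-0.44,0,0],"rotation":[0,0,0],"grip":38},{"linear":[-0.5,0,0],"rotation":[0,0,0],"grip":38},{"linear":[-0.5,0,0],"rotation":[0,0,0],"grip":38},{"linear":[-0.5,0,0],"rotation":[0,0,0],"grip":38}]'
python3 - <<'E'
from h import *
plan([539.5,-248.3,190],0.105-np.pi/2)
p,d=capture("wrist");c=calibration("wrist");np.savez("pics/w8.npz",p=p,d=d,K=c["intrinsics"],T=c["world_from_camera"]);cv2.imwrite("pics/w8.png",p[:,:,::-1])
E
```

```text
time_s: 11.97
eef_pos: [437.1, 189.6, 190.5]
ee_rot: [0.506, 0.496, 0.504, -0.494]
force: [-0.7, 0.3, -2.6]
grip_width: 0.497
t 11.97 pos [437.1 189.6 190.5] zyaw -1.55 tilt [ 0.004  0.    -1.   ] j [ 0.163  0.242  1.703 -0.     1.192  1.713] F [-0.7  0.3 -2.6] Tq [ 0.04  0.03 -0.01] grip 42.5
lin [0.002 0.311 1.466] rot [-0.168 -0.    -0.008]
```

View pics/w8.png

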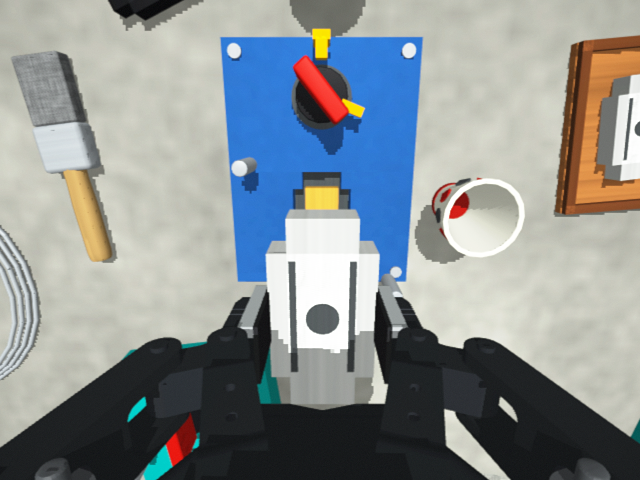

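The lid is held level, centred at (322,318), and the cavity is empty. I carry it to the pad.

```bash
python3 -m jog '[{"linear":[0,0.02,0.08],"rotation":[-0.02,0,0],"grip":38},{"linear":[0,0.04,0.18],"rotation":[-0.04,0,0],"grip":38},{"linear":[0,0.06,0.29],"rotation":[-0.06,0,0],"grip":38},{"linear":[0,0.08,0.4],"rotation":[-0.08,0,0],"grip":38},{"linear":[0,0.11,0.51],"rotation":[-0.1,0,0],"grip":38},{"linear":[0,0.13,0.62],"rotation":[-0.12,0,0],"grip":38},{"linear":[0,0.15,0.7],"rotation":[-0.15,0,0],"grip":38},{"linear":[0,0.16,0.75],"rotation":[-0.168,0,0],"grip":38},{"linear":[0,0.16,0.75],"rotation":[-0.168,0,0],"grip":38}]'
python3 - <<'E'
from h import *
plan([539.5,-248.3,190],0.105-np.pi/2)
E
```

```text
time_s: 12.77
eef_pos: [489.0, -36.9, 187.8]
ee_rot: [0.524, 0.474, 0.525, -0.474]
force: [-0.7, 0.4, -2.2]
grip_width: 0.497
t 12.77 pos [489.  -36.9 187.8] zyaw -1.4689 tilt [-0.001  0.    -1.   ] j [-0.315  0.278  1.664  0.     1.201  1.154] F [-0.7  0.4 -2.2] Tq [ 0.01  0.01 -0.02] grip 42.5
lin [-0.008  0.096  0.718] rot [-0.006 -0.001  0.002]
```

```bash
python3 -m jog '[{"linear":[0,0.01,0.08],"rotation":[-0.006,0,0],"grip":38},{"linear":[0,0.02,0.18],"rotation":[-0.006,0,0],"grip":38},{"linear":[0,0.04,0.29],"rotation":[-0.006,0,0],"grip":38},{"linear":[0,0.05,0.4],"rotation":[-0.006,0,0],"grip":38},{"linear":[0,0.07,0.51],"rotation":[-0.006,0,0],"grip":38},{"linear":[0,0.08,0.62],"rotation":[-0.006,0,0],"grip":38},{"linear":[0,0.09,0.69],"rotation":[-0.006,0,0],"grip":38},{"linear":[0,0.096,0.718],"rotation":[-0.006,0,0],"grip":38},{"linear":[0,0.096,0.718],"rotation":[-0.006,0,0],"grip":38},{"linear":[0,0.096,0.718],"rotation":[-0.006,0,0],"grip":38}]'
python3 - <<'E'
from h import *
plan([539.5,-248.3,60],0.105-np.pi/2)
p,d=capture("wrist");c=calibration("wrist");np.savez("pics/w9.npz",p=p,d=d,K=c["intrinsics"],T=c["world_from_camera"]);cv2.imwrite("pics/w9.png",p[:,:,::-1])
E
```

```text
time_s: 13.6
eef_pos: [539.4, -246.8, 186.7]
ee_rot: [0.524, 0.473, 0.527, -0.473]
force: [-0.3, 1.1, -1.0]
grip_width: 0.494
t 13.6 pos [ 539.4 -246.8  186.7] zyaw -1.4654 tilt [-0.003  0.002 -1.   ] j [-0.627  0.499  1.344  0.     1.301  0.839] F [-0.3  1.1 -1. ] Tq [-0.03  0.02 -0.04] grip 42.2
lin [0.422 0.001 0.006] rot [ 0.001 -0.005  0.005]
```

View pics/w9.png

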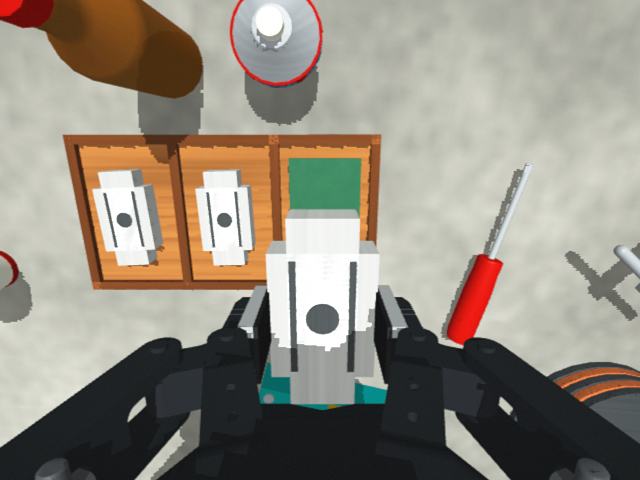

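I check the visible far edge of the pad in this view against the estimate.

```bash
python3 - <<'E'
from h import *
f=np.load("pics/w9.npz");p=f["p"];c=dict(intrinsics=f["K"],world_from_camera=f["T"])
h=cv2.cvtColor(p,cv2.COLOR_RGB2HSV);H,S,V=[h[:,:,i].astype(int) for i in range(3)]
g=(H>60)&(H<85)&(S>80);g[:,:280]=0;g[:,375:]=0;g[:145]=0;g[208:]=0
r=rect(c,g,11);print(r,cv2.boxPoints(r[0]))
a=0.105;e=np.array([np.cos(a),np.sin(a)]);n=np.array([-e[1],e[0]])
print("pred",[np.round(np.array([539.4,-248.3])+52*e+s*32*n,1) for s in(1,-1)])
# lid held: dot depth
E
```

```text
(((568.9508056640625, -246.56898498535156), (42.73336410522461, 62.79052734375), 6.122586250305176), (289, 159, 72, 49)) [[ 544.3575  -217.63168]
 [ 551.0545  -280.06406]
 [ 593.5441  -275.5063 ]
 [ 586.8471  -213.07391]]
pred [array([ 587.8, -211. ]), array([ 594.5, -274.7])]
```

Agrees within 1.5 mm. Target is (539,-249).

```bash
python3 -m jog '[{"linear":[0.08,0.001,0.007],"rotation":[0,-0.005,0.005],"grip":38},{"linear":[0.17,0.001,0.007],"rotation":[0,-0.005,0.005],"grip":38},{"linear":[0.26,0.001,0.007],"rotation":[0,-0.005,0.005],"grip":38},{"linear":[0.34,0.001,0.007],"rotation":[0,-0.005,0.005],"grip":38},{"linear":[0.4,0.001,0.007],"rotation":[0,-0.005,0.005],"grip":38},{"linear":[0.44,0.001,0.007],"rotation":[0,-0.005,0.005],"grip":38},{"linear":[0.48,0.001,0.007],"rotation":[0,-0.005,0.005],"grip":38},{"linear":[0.5,0.001,0.007],"rotation":[0,-0.005,0.005],"grip":38},{"linear":[0.51,0.001,0.007],"rotation":[0,-0.005,0.005],"grip":38},{"linear":[0.51,0.001,0.007],"rotation":[0,-0.005,0.005],"grip":38},{"linear":[0.51,0.001,0.007],"rotation":[0,-0.005,0.005],"grip":38},{"linear":[0.51,0.001,0.007],"rotation":[0,-0.005,0.005],"grip":38},{"linear":[0.51,0.001,0.007],"rotation":[0,-0.005,0.005],"grip":38}]'
python3 - <<'E'
from h import *
plan([539.,-249,17],0.105-np.pi/2)
p,d=capture("wrist");cv2.imwrite("pics/w10.png",p[:,:,::-1])
E
```

```text
time_s: 14.73
eef_pos: [539.9, -248.5, 34.8]
ee_rot: [0.526, 0.473, 0.525, -0.473]
force: [-0.0, 0.8, -1.2]
grip_width: 0.501
t 14.73 pos [ 539.9 -248.5   34.8] zyaw -1.4648 tilt [ 0.002 -0.001 -1.   ] j [-0.628  0.675  1.488 -0.     0.977  0.837] F [-0.   0.8 -1.2] Tq [-0.02 -0.    0.01] grip 42.8
lin [ 0.059 -0.003  0.001] rot [ 0.002  0.003 -0.003]
```

View pics/w10.png

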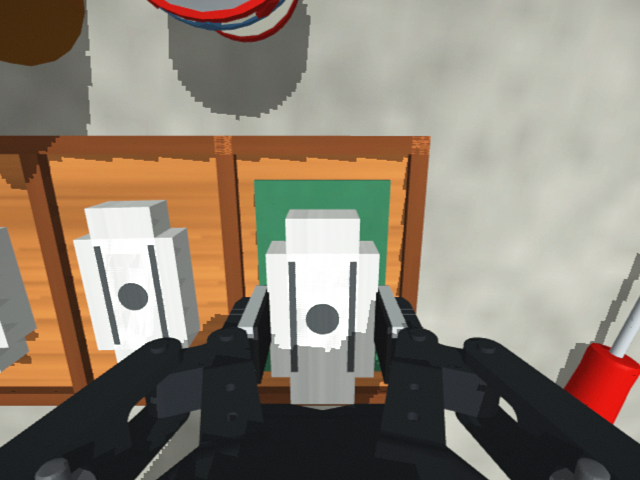

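The lid, at columns 267–378, is centred over the pad at columns 256–390, with the fingers clear of the strips and the castings. I lower the last part slowly.

```bash
python3 -m jog '[{"linear":[0.015,-0.003,0.001],"rotation":[0,0,0],"grip":38},{"linear":[0.03,-0.003,0.001],"rotation":[0,0,0],"grip":38},{"linear":[0.04,-0.003,0.001],"rotation":[0,0,0],"grip":38},{"linear":[0.048,-0.003,0.001],"rotation":[0,0,0],"grip":38},{"linear":[0.054,-0.003,0.001],"rotation":[0,0,0],"grip":38},{"linear":[0.057,-0.003,0.001],"rotation":[0,0,0],"grip":38},{"linear":[0.057,-0.003,0.001],"rotation":[0,0,0],"grip":38},{"linear":[0.057,-0.003,0.001],"rotation":[0,0,0],"grip":38}]'
python3 - <<'E'
from h import *
plan([539.,-249,17],0.105-np.pi/2)
E
```

```text
time_s: 15.45
eef_pos: [539.0, -248.9, 17.6]
ee_rot: [0.526, 0.473, 0.525, -0.473]
force: [-0.1, 0.3, -1.5]
grip_width: 0.498
t 15.45 pos [ 539.  -248.9   17.6] zyaw -1.4648 tilt [ 0.001 -0.001 -1.   ] j [-0.63   0.699  1.497 -0.     0.943  0.835] F [-0.1  0.3 -1.5] Tq [ 0.02  0.05 -0.  ] grip 42.6
lin [ 0.002 -0.     0.   ] rot [ 0.002  0.003 -0.003]
```

Not in contact yet (F −1.5 N is the lid's weight). I lower in small steps.

```bash
python3 -m jog '[{"linear":[0.002,0,0],"rotation":[0,0,0],"grip":38},{"linear":[0.004,0,0],"rotation":[0,0,0],"grip":38},{"linear":[0.005,0,0],"rotation":[0,0,0],"grip":38},{"linear":[0.005,0,0],"rotation":[0,0,0],"grip":38}]'
python3 -m jog '[{"linear":[0.002,0,0],"rotation":[0,0,0],"grip":38},{"linear":[0.003,0,0],"rotation":[0,0,0],"grip":38},{"linear":[0.003,0,0],"rotation":[0,0,0],"grip":38}]'
```

```text
time_s: 15.78
eef_pos: [539.2, -249.0, 16.7]
ee_rot: [0.527, 0.473, 0.525, -0.473]
force: [-1.8, 1.1, 5.5]
grip_width: 0.496
time_s: 16.03
eef_pos: [539.2, -249.0, 16.7]
ee_rot: [0.527, 0.473, 0.525, -0.473]
force: [-2.4, 2.1, 8.2]
grip_width: 0.5
```

Contact at z = 16.7, as expected. I open modestly and rise.

```bash
python3 -m jog '[{"linear":[0,0,0],"rotation":[0,0,0],"grip":46},{"linear":[0,0,0],"rotation":[0,0,0],"grip":52},{"linear":[0,0,0],"rotation":[0,0,0],"grip":55},{"linear":[0,0,0],"rotation":[0,0,0],"grip":55},{"linear":[-0.02,0,0],"rotation":[0,0,0],"grip":55},{"linear":[-0.06,0,0],"rotation":[0,0,0],"grip":55},{"linear":[-0.14,0,0],"rotation":[0,0,0],"grip":55},{"linear":[-0.24,0,0],"rotation":[0,0,0],"grip":55},{"linear":[-0.36,0,0],"rotation":[0,0,0],"grip":55},{"linear":[-0.48,0,0],"rotation":[0,0,0],"grip":55},{"linear":[-0.55,0,0],"rotation":[0,0,0],"grip":55},{"linear":[-0.55,0,0],"rotation":[0,0,0],"grip":55}]'
python3 - <<'E'
from h import *
plan([539.,-249,17],0.105-np.pi/2)
p,d=capture("wrist");c=calibration("wrist");np.savez("pics/w11.npz",p=p,d=d,K=c["intrinsics"],T=c["world_from_camera"]);cv2.imwrite("pics/w11.png",p[:,:,::-1])
p,d=capture("scene");cv2.imwrite("pics/s11.png",p[:,:,::-1])
E
```

```text
time_s: 17.03
eef_pos: [540.5, -249.8, 188.2]
ee_rot: [0.53, 0.473, 0.521, -0.472]
force: [0.8, 0.2, 0.4]
grip_width: 0.649
t 17.03 pos [ 540.5 -249.8  188.2] zyaw -1.4646 tilt [ 0.01  -0.008 -1.   ] j [-0.629  0.494  1.348 -0.     1.287  0.835] F [0.8 0.2 0.4] Tq [0.06 0.03 0.05] grip 55.4
lin [ 0.571 -0.01  -0.008] rot [ 0.003  0.017 -0.018]
```

View pics/w11.png

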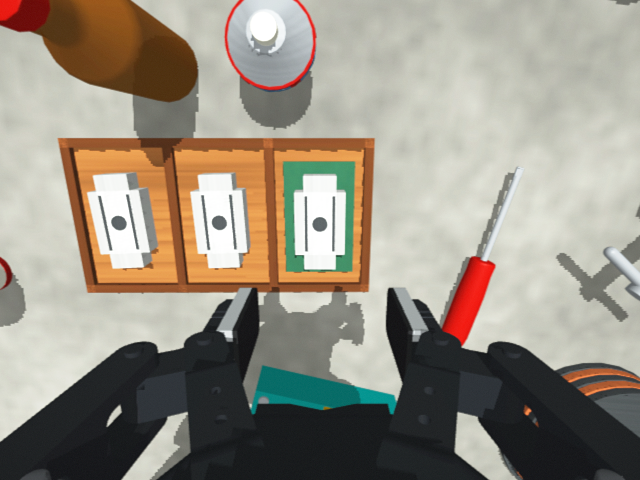

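View pics/s11.png

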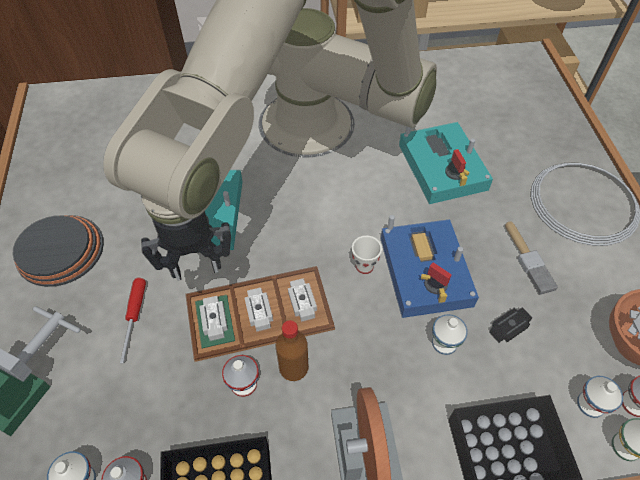

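The lid lies flat on the pad at wrist pixel (320,223), and nothing else has moved. I check it by number before handing in.

```bash
python3 - <<'E'
from h import *
f=np.load("pics/w11.npz");p=f["p"];d=f["d"];c=dict(intrinsics=f["K"],world_from_camera=f["T"])
h=cv2.cvtColor(p,cv2.COLOR_RGB2HSV);H,S,V=[h[:,:,i].astype(int) for i in range(3)]
box=np.zeros(H.shape,bool);box[155:280,280:360]=1
g=(H>60)&(H<85)&(S>80)&box;g=cv2.morphologyEx(g.astype(np.uint8),cv2.MORPH_CLOSE,np.ones((3,3)))
l=(S<60)&(V>170)&box
a,b=rect(c,g,11),rect(c,l,29);print("pad",a);print("lid",b)
def z(u,v):
    o,r=ray(c,(u,v));return (o+r*d[v,u])[2].round(1)
print("lid z",z(320,190),z(320,255),z(303,225),z(338,225))
E
```

```text
pad (((538.4161987304688, -248.77171325683594), (101.76082611083984, 62.12363052368164), 6.091580867767334), (284, 162, 71, 110))
lid (((538.647216796875, -249.37132263183594), (84.49950408935547, 44.10715866088867), 5.531610488891602), (294, 174, 52, 96))
lid z 25.0 27.0 25.7 24.6
```

```bash
python3 -c "
from rig import *
print(sense()['force']);print(finish_job())"
```

```text
[-0.11520261  0.59900978 -0.39589199]
the job is handed in; nothing more can be done
None
```

The job is handed in: the lid is out of the mould and lies released on the green pad. No verdict was reported.

- **Ejection:** I pressed the knob 8.8 mm, onto its stop, and held it down for the whole turn. I turned it clockwise by about 2.5 rad to the end stop, where the torque jumped to 0.61 N m. The lid then stood 12 mm proud (top at z = 52 mm), which is full ejection.
- **Placing:** I pinched the lid, lifted it clear, carried it to the pad and lowered it until I felt contact at TCP z = 16.7 mm, then opened the gripper. I raised the TCP to about 188 mm, so the gripper is clear of everything.
- **Last check:** The lid's centre was 0.2 mm along x and −0.6 mm along y from the pad's centre, with its length about 0.01 rad off the pad's. The castings, vases, cup, bottle, driver and brush looked unmoved in the last pictures.
- **A reading that disagreed:** The wrist depth put the lid's top at 25–27 mm instead of the expected 29 mm. I took this as camera-pose error just after the lift, because the contact height matched the pad.

The run took about 17 s of the 72 s allowed.

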